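# Unsnap the cover of the sensor junction box

## Robot

A 7-joint arm with a two-finger parallel gripper is mounted at the origin on the work surface. World frame = base frame: x ahead of the robot, y to its left, z up, the work surface at z = 0. Lengths are in m, angles in rad, forces in N, time in s.
With the tool pointing down it reaches from about 0.425 to 1.025 m from the base axis. Payload 9.4 kg.
Tool frame: the origin (TCP) lies at the very end of the fingers, on their centre line; the grasp point (between the pads) lies bot.hold_point_z behind it (bot.hold_point_z is the distance from the TCP to the grasp point, in m); z points along the fingers, y is the direction in which the jaws open and shut (so a half turn about z gives the same grasp; the last joint's range is limited). The gripper opens to 85 mm and grips with 20 to 120 N. Pads are 22 mm wide; open, the fingers measure 114 mm over their backs; the gripper's body (76 mm by 85 mm) begins 54 mm behind the grasp point. The pads swing forward as they close: fully open they stand 13 mm farther back than shut.
Start: joints at [-1.27, 0.599, -0.003, 1.599, 0.002, 0.943, -0.08], TCP at [0.267, 0.674, 0.231] pointing down, gripper open.
Joint ranges: [-2.57, 2.57], [-0.35, 1.97], [-1.29, 1.29], [0.11, 2.56], [-1.05, 4.19], [0.11, 1.86], [-2.63, 2.63]. Speed limits (rad/s): [2.22, 2.22, 3.01, 3.01, 3.14, 3.14, 3.14].

## Interface

Orientations are given as a unit quaternion [x, y, z, w].
In Python, from cell import bot gives the robot as it stands.
- The arm moves only by the tool jog_arm, never from a script. Its argument "moves" is a list of rows, each an object with "slide": the shift along the tool's x, y, z each as a share of 30 cm, from -1 to 1, a list of three; "twist": the turn, a rotation vector about the tool's x, y, z each as a share of 2 rad, from -1 to 1, a list of three. In form: [{"slide": [tx, ty, tz], "twist": [rx, ry, rz]}, ...]. A call has 1 to 20 rows; each row is the pose to reach, as a shift and turn from the pose measured when the call began, along the tool's axes at that moment; what a row does not reach only later rows make up. A row lasts 1/12 s, in which the tool goes at most 41.7 mm and 7.16 degrees, less where a joint would pass 70% of its speed; a pose out of reach is approached as far as the arm can. A call with a number of a shift or a turn outside -1 to 1 is refused whole. A call with a gripper value outside its range is refused whole. "grip" is the gripper command: -1 is fully open, 1 is shut, values between are in proportion, set as the call begins (left out, the last holds). The fingers move at their own pace and stop on an object; the grip force is fixed at half the most. Time passes only in rows, so rows that repeat a pose let the fingers close. It gives the time, the measured TCP pose, the force and the opening at its end, in the units of the state.
- bot.observe(): the state, without advancing time (a new reading comes with each control period).
- bot.snapshot(name): name is "scene" or "top"; returns the picture (420x560x3 uint8, red, green, blue); there is no depth.
- bot.camera_model(name): a dict with "fx", "fy", "cx", "cy" (pixels), "dist_coeffs" ([k1, k2, p1, p2, k3] as OpenCV has them; the pictures are not rectified), "eye" and "attitude" of the camera in the world. Camera axes: x right, y up, looking along -z (the intrinsics and any distortion apply to the point x, -y, -z); pixel columns grow to the right and rows downward; lengths in m; the calibration is good to about 2 mm. A picture is of the moment at which its call begins. camera_model takes no time and is no camera call.
- bot.sign_off(): hands the job in, once; it reports no verdict.
The state is a dict: "t": time; "joint_pos": joint angles; "joint_vel": joint speeds; "joint_efforts": joint torques, N m; "tool_pos": TCP position; "tcp_rot": TCP orientation; "contact_force": force on the tool from outside, world axes, zero at the start; "torque": the same for the moment, N m; "finger_gap": finger opening in m.
Only numpy, scipy, OpenCV 4.12 (cv2) and the standard library are available. Lean on these libraries where they do the work, as an engineer would, in place of code of your own. Each camera call takes 0.05 s, during which the arm holds its last target. There are 200 camera calls.

## Task

Open the grey junction box of the label cutter so its terminals can be reached: squeeze the springy snap tab on the side of its white cover inward against the opposite side, a little at a time, only until the hook lets go, and keep it there while lifting the cover straight off. How far that is differs from box to box, and a terminal board stands close behind the hook: do not crush the tab against it, nor tear at the cover while it is still hooked. Set the cover down gently, right way up and flat in the steel tray, let go, and leave the other things on the bench alone.

Things in the scene. Friction and masses are not known exactly. Their poses are not given: they have to be found in the camera images.
- base: Grey junction box, fixed to the bench, open-topped under its cover: outer 104 (x) by 46 (y) mm, 50 mm high, walls 3 mm, on an aluminium foot plate 150 x 72 x 5 mm. Origin: centre of the foot plate's underside, on the bench; z up. Box and cover must not be pulled or pushed against each other with more than 30 N: a still-hooked cover tilts and binds, so a pull of 12 N makes about 20 N.
- cover: White plastic cover, loose, 0.08 to 0.17 kg: a cap 113 (x) by 55 (y) by 32 mm high, nothing hanging below its lower edge, sleeved 10 mm down over the box rim with 1.5 mm play all round. Origin: on its centre line, 19 mm above its lower edge, 13 mm below its flat top; z up. At the start it has the box's axes, its origin 59 mm straight above the box's origin.
- grip_pad (a point): Centre of the outer face of the fixed ribbed grip pad (30 mm along x, 18 mm high, 2 mm proud) in the middle of the cover's -y side, at y = -29.5 mm, z = 0 in the cover's frame. Bears the squeeze opposite the tab. Cover and box give no more than the play: a gripper off centre bears on the box and leaves the tab only part-pressed.
- tab: Snap tab in the middle of the cover's +y side, same white plastic, ribbed, 20 mm wide (x), 18 mm high, 11 mm proud. Same origin and axes as the cover until pressed. Springs straight inward (along -y), at most 11 mm (flush with the cap's side): starts to move at about 1 N and takes 2.5 N more per mm. It breaks at 25 N. Its hook, inside the box, has 1 mm of vertical play under the ledge.
- tab_face (a point): Centre of the tab's outer face: at y = +38.5 mm, z = 0 in the cover's frame until pressed, so tab and grip pad then measure 68 mm across. Moves with the tab. The hook comes free with the tab 1.5 to 7.5 mm in (5 to 20 N), differing each time and not to be seen: squeeze in small steps and try the lift with a few newtons after each.
- ledge (a point): Underside of the box's inner ledge along the rim of its +y wall (8 mm deep, 4 mm high), 46 mm above the bench, which holds the hook; hidden under the cover at the start.
- tray: Flat steel tray, fixed to the bench: outer 220 mm (x) by 180 mm (y), 28 mm high, walls and floor 4 mm thick, empty. Origin: centre of its underside, on the bench; z up.
- driver_mid (a point): Bystander: screwdriver with a black handle lying on the bench; a point on it in the middle of its length.
- tape_center (a point): Bystander: roll of paper label tape lying flat, 90 mm across, 30 mm high; its centre.
- jar: Bystander: small amber jar with a black lid, 48 mm across, 60 mm high; centre of its underside.
- board: Upright green terminal board in the box, hidden under the cover at the start, 80 mm (x) by 3 mm (y, its face at y = -1 mm), its top 49 mm above the bench; same origin and axes as the box. The hook's leg meets it when the tab is pressed 1 mm beyond the point where the hook comes free; the board cracks if the tab is pressed on it with more than 2 N.
Not all that is in view belongs to the job. What is shaped like the cover but pink or yellow is not meant.

How it is judged:
By the outcome, as a careful person would: the job done as asked, in the order asked, and still so for the second after the job is handed in, with the robot touching nothing.
It also fails if it takes over 72 s, if anything falls off the work surface, if the arm or the gripper's body presses on something with over 40 N, if the wrist force passes 120 N, or if a joint passes its speed limit or range.

## Working session

There is one attempt and no reset: what is moved stays moved. The work goes in short steps, Python scripts to look and compute and a tool call to move; the robot and the scene stay as the last step left them, time stands still between calls to the robot, and variables do not carry over. Pictures are saved under pics/ and viewed, about 8 in all and at most 12, crops included, and the job is handed in when it is done.

Besides the shell and the picture viewer there is one more tool, called after "Emit:" as name([rows], argument=value, ...), one row to a line, values as JSON. jog_arm: Moves the arm, as the interface text tells. Its arguments: {"type":"object","properties":{"moves":{"type":"array"},"grip":{"type":"number"}},"required":["moves"]}

```bash
mkdir -p pics; python3 - <<'E'
from cell import bot
import cv2
for n in ("scene","top"):
    cv2.imwrite(f"pics/{n}0.png",bot.snapshot(n)[:,:,::-1]); print(n,bot.camera_model(n))
print(bot.observe(),bot.hold_point_z)
E
```

```text
scene {'fx': 483.9818667442137, 'fy': 483.9818667442137, 'cx': 278.79916313670327, 'cy': 203.38054366856477, 'dist_coeffs': array([-0.04304658,  0.        ,  0.        ,  0.        ,  0.        ]), 'eye': array([ 1.31978268, -0.48442624,  0.63896821]), 'attitude': array([0.4113347 , 0.2311254 , 0.44534607, 0.76095447])}
top {'fx': 429.8025298020164, 'fy': 429.8025298020164, 'cx': 285.48245547958805, 'cy': 212.28239123526106, 'dist_coeffs': array([-0.09490614,  0.        ,  0.        ,  0.        ,  0.        ]), 'eye': array([ 0.51981817, -0.05515873,  0.94860841]), 'attitude': array([ 0.01828877, -0.01322614, -0.70363186,  0.71020617])}
{'t': 0.1, 'joint_pos': array([-1.26969229,  0.60005268, -0.00259007,  1.60005063,  0.00178439,
        0.9429147 , -0.07978785]), 'joint_vel': array([ 5.08546268e-05, -2.21151806e-03,  1.42809567e-04, -6.32308618e-04,
        9.04260363e-04, -7.80635824e-04, -2.56533851e-04]), 'joint_efforts': array([ 5.19004127e-03, -7.77984524e+01,  1.56983994e+00, -2.58626050e+01,
        1.26064784e-02,  5.49072327e-03, -1.79945027e-05]), 'tool_pos': array([0.26726139, 0.67348016, 0.23049691]), 'tcp_rot': array([ 1.87731393e-01,  9.82220147e-01, -7.06189089e-04, -8.73913597e-05]), 'contact_force': array([-0.30114856,  0.10484305, -0.38756221]), 'torque': array([-0.00870319, -0.00463938, -0.01265792]), 'finger_gap': 0.0854835723940949} 0.0187
```

View pics/scene0.png

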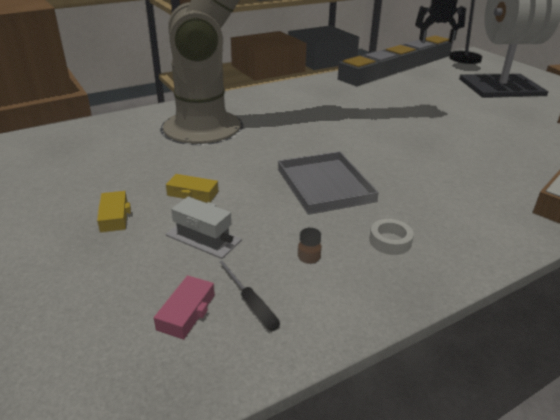

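View pics/top0.png

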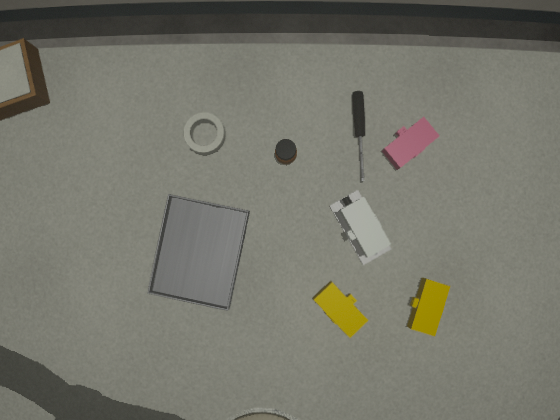

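The white cover on its box is at top (362,228) and scene (203,222). Pink at (411,142) and yellow at (341,308) and (430,307) in the top view are not meant. The tray is at (199,252), the jar at (286,151), the tape at (204,133) and the driver at (360,130). I'll confirm the cover in one crop.

```bash
cat > h.py <<'E'
import numpy as np, cv2
from scipy.spatial.transform import Rotation as R
from cell import bot
F=np.diag([1,-1,-1.])
def K(m): return np.array([[m['fx'],0,m['cx']],[0,m['fy'],m['cy']],[0,0,1]])
def back(n,px,z):
    m=bot.camera_model(n); u=cv2.undistortPoints(np.float64(px).reshape(-1,1,2),K(m),m['dist_coeffs'])[:,0]
    d=R.from_quat(m['attitude']).apply(np.c_[u,np.ones(len(u))]@F)
    return m['eye']+d*((z-m['eye'][2])/d[:,2])[:,None]
def proj(n,P):
    m=bot.camera_model(n); q=R.from_quat(m['attitude']).inv().apply(np.atleast_2d(P)-m['eye'])@F
    return cv2.projectPoints(q,np.zeros(3),np.zeros(3),K(m),m['dist_coeffs'])[0][:,0]
E
python3 - <<'E'
from h import *
a=cv2.imread('pics/top0.png'); b=cv2.imread('pics/scene0.png')
c1=cv2.resize(a[175:280,320:410],None,fx=4.4,fy=4.4,interpolation=cv2.INTER_CUBIC)
c2=cv2.resize(b[190:260,160:250],None,fx=4.4,fy=4.4,interpolation=cv2.INTER_CUBIC)
o=np.zeros((c1.shape[0],c1.shape[1]+c2.shape[1],3),np.uint8); o[:,:c1.shape[1]]=c1; o[:c2.shape[0],c1.shape[1]:]=c2
cv2.imwrite('pics/crop1.png',o)
h=cv2.cvtColor(a,cv2.COLOR_BGR2HSV); 
for thr in (150,165,180):
    m=((h[:,:,2]>thr)&(h[:,:,1]<40)).astype(np.uint8); m[:,:320]=0;m[:180]=0;m[280:]=0
    m[:,410:]=0; print(thr,m.sum(), cv2.minAreaRect(cv2.findNonZero(m)) if m.any() else 0)
print(a[228,362],a[240,320])
# tray
cor=back('top',[(170,195),(249,210),(229,309),(149,293)],.028); print(cor,cor.mean(0))
print(back('top',[(286,151),(204,133),(360,130)],.03))
E
```

```text
150 1852 ((361.3999938964844, 226.20001220703125), (68.21910095214844, 34.977787017822266), 60.2551155090332)
165 1549 ((361.7431335449219, 225.52296447753906), (66.50942993164062, 32.916072845458984), 61.69924545288086)
180 0 0
[164 173 170] [120 131 131]
[[0.59605441 0.20228224 0.028     ]
 [0.56503824 0.03001478 0.028     ]
 [0.3527114  0.0704597  0.028     ]
 [0.38368338 0.2446987  0.028     ]] [0.47437186 0.13686386 0.028     ]
[[ 0.69310326 -0.04825161  0.03      ]
 [ 0.73173231  0.1304565   0.03      ]
 [ 0.74090224 -0.20834451  0.03      ]]
```

View pics/crop1.png

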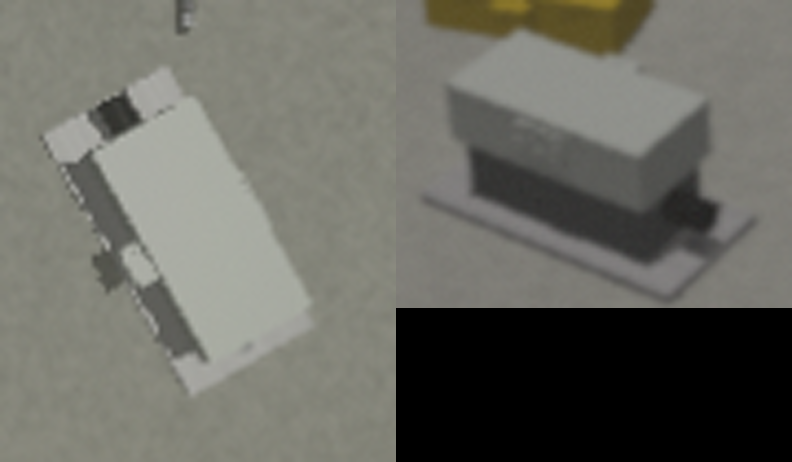

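The crop shows the only white, sleeved-on cover. Its tab is at crop (140,263), which is (351,234) in the top view, and the grip pad faces the scene camera, so this is the one meant. Next I'll fit its pose from both views.

```bash
python3 - <<'E'
from h import *
from scipy.optimize import least_squares
t=lambda c,o:(np.array(c)+.5)/4.4-.5+np.array(o)
X=lambda s,a,b,z:[s[0]*a,s[1]*b,z]
top={(1,1):(95,150),(1,-1):(195,97),(-1,-1):(312,303),(-1,1):(207,362)}
tp={(1,1):(40,135),(1,-1):(168,67),(-1,1):(192,395)}
sc={(1,-1):(640,157),(-1,-1):(448,87),(1,1):(708,98),(-1,1):(520,30)}
sp={(-1,-1):(424,200),(1,-1):(670,300),(1,1):(755,217)}
T=np.array([X(s,.0565,.0275,.072) for s in top]+[X(s,.075,.036,.005) for s in tp]);Tp=np.array([t(c,(320,175)) for c in [*top.values(),*tp.values()]])
S=np.array([X(s,.0565,.0275,.072) for s in sc]+[X(s,.075,.036,.005) for s in sp]);Sp=np.array([t((c[0]-396,c[1]),(160,190)) for c in [*sc.values(),*sp.values()]])
W=lambda p,P:R.from_euler('z',p[2]).apply(P)+[p[0],p[1],0]
f=lambda p:np.r_[(proj('top',W(p,T))-Tp).ravel(),(proj('scene',W(p,S))-Sp).ravel()]
p0=[.55,-.2,.5]
r=least_squares(f,p0); p=r.x; print(p,np.degrees(p[2]),np.round(r.fun.reshape(-1,2),1).tolist())
for nm,sl,A,B in(('top',slice(0,14),T,Tp),('scene',slice(14,28),S,Sp)): print(nm,least_squares(lambda p:f(p)[sl],p).x)
g=W(p,np.array([[0,.0045,.0]]))[0]; print('grasp centre',g)
o=bot.observe(); Rt=R.from_quat(o['tcp_rot']); tgt=np.array([g[0],g[1],.2])
y=-np.array([-np.sin(p[2]),np.cos(p[2]),0]); z=np.array([0,0,-1.]); Rg=R.from_matrix(np.c_[np.cross(y,z),y,z])
print('slide',Rt.inv().apply(tgt-o['tool_pos'])/.3,'twist',(Rt.inv()*Rg).as_rotvec()/2, Rg.as_quat())
E
```

```text
[ 0.53197704 -0.21105877  0.52276976] 29.952501007510953 [[-1.7, 0.0], [-1.2, -1.1], [-0.5, 0.1], [0.2, 0.0], [-0.3, -0.4], [-1.1, -0.9], [-1.1, 0.0], [-0.9, 0.7], [-1.4, -0.4], [-0.3, 0.5], [-0.7, 0.3], [-1.7, -0.9], [-0.8, -0.1], [-0.2, 0.0]]
top [ 0.53127919 -0.21276434  0.5171444 ]
scene [ 0.53269123 -0.20950012  0.52718957]
grasp centre [ 0.52973027 -0.20715979  0.        ]
slide [-1.89578127 -2.40575913  0.10525005] twist [-3.32200283e-04  8.20954720e-04  1.12055921e+00] [ 0.96603303  0.25841864  0.         -0.        ]
```

Emit:
jog_arm([
  {"slide": [-0.76, -0.96, 0], "twist": [0, 0, 0.56]},
  {"slide": [-0.76, -0.96, 0], "twist": [0, 0, 0.56]},
  {"slide": [-0.76, -0.96, 0], "twist": [0, 0, 0.56]},
  {"slide": [-0.76, -0.96, 0], "twist": [0, 0, 0.56]},
  {"slide": [-0.76, -0.96, 0], "twist": [0, 0, 0.56]},
  {"slide": [-0.76, -0.96, 0], "twist": [0, 0, 0.56]},
  {"slide": [-0.76, -0.96, 0], "twist": [0, 0, 0.56]},
  {"slide": [-0.76, -0.96, 0], "twist": [0, 0, 0.56]},
  {"slide": [-0.76, -0.96, 0], "twist": [0, 0, 0.56]},
  {"slide": [-0.76, -0.96, 0], "twist": [0, 0, 0.56]},
], grip=-1)

```text
t: 0.93
tool_pos: [0.3744, 0.3146, 0.2311]
tcp_rot: [0.686, 0.727, -0.002, 0.001]
contact_force: [-0.4, -1.1, -0.0]
finger_gap: 0.0852
```

```bash
cat > go.py <<'E'
from h import *
import sys
# usage: go.py x y z yawdeg(of tool -y axis frame)
x,y,z,w=map(float,sys.argv[1:5]); w=np.radians(w)
o=bot.observe(); Rt=R.from_quat(o['tcp_rot'])
Y=np.array([np.sin(w),-np.cos(w),0]); Z=np.array([0,0,-1.]); Rg=R.from_matrix(np.c_[np.cross(Y,Z),Y,Z])
print('slide',Rt.inv().apply(np.array([x,y,z])-o['tool_pos'])/.3,'twist',(Rt.inv()*Rg).as_rotvec()/2)
print(o['t'],o['tool_pos'],o['contact_force'],o['finger_gap'],o['joint_pos'])
E
python3 go.py .5297 -.2072 .13 29.95
```

```text
slide [-1.76507755  0.41580844  0.34366105] twist [0.0006347  0.0021283  0.55321702]
0.9333 [0.3743692  0.31456673 0.23107755] [-0.42022802 -1.09867627 -0.03690828] 0.08517227242039026 [-1.0671347   0.33121097  0.32957026  2.14134631 -0.16116958  0.69556083
 -0.57140511]
```

Emit:
jog_arm([
  {"slide": [-0.9, 0.21, 0], "twist": [0, 0, 0.553]},
  {"slide": [-0.9, 0.21, 0], "twist": [0, 0, 0.553]},
  {"slide": [-0.9, 0.21, 0], "twist": [0, 0, 0.553]},
  {"slide": [-0.9, 0.21, 0], "twist": [0, 0, 0.553]},
  {"slide": [-0.9, 0.21, 0], "twist": [0, 0, 0.553]},
  {"slide": [-0.9, 0.21, 0], "twist": [0, 0, 0.553]},
  {"slide": [-0.9, 0.21, 0], "twist": [0, 0, 0.553]},
  {"slide": [-0.9, 0.21, 0], "twist": [0, 0, 0.553]},
  {"slide": [-0.9, 0.21, 0], "twist": [0, 0, 0.553]},
  {"slide": [-0.9, 0.21, 0], "twist": [0, 0, 0.553]},
])

```text
t: 1.77
tool_pos: [0.4531, 0.0482, 0.232]
tcp_rot: [0.967, 0.256, -0.001, 0.002]
contact_force: [0.7, -0.2, -0.1]
finger_gap: 0.0853
```

```bash
python3 go.py .5297 -.2072 .15 29.95
```

```text
slide [-0.19771789  0.86526663  0.27675237] twist [ 0.00168664  0.00164867 -0.00298172]
1.7667 [0.45311784 0.0481673  0.23195162] [ 0.68406574 -0.17114204 -0.13803938] 0.08531507294965279 [-0.75027457  0.33191944  0.68349012  2.22094252 -0.32318699  0.68706964
 -0.89442482]
```

Emit:
jog_arm([
  {"slide": [-0.198, 0.865, 0], "twist": [0.0017, 0.0016, -0.003]},
  {"slide": [-0.198, 0.865, 0], "twist": [0.0017, 0.0016, -0.003]},
  {"slide": [-0.198, 0.865, 0], "twist": [0.0017, 0.0016, -0.003]},
  {"slide": [-0.198, 0.865, 0], "twist": [0.0017, 0.0016, -0.003]},
  {"slide": [-0.198, 0.865, 0], "twist": [0.0017, 0.0016, -0.003]},
  {"slide": [-0.198, 0.865, 0], "twist": [0.0017, 0.0016, -0.003]},
  {"slide": [-0.198, 0.865, 0], "twist": [0.0017, 0.0016, -0.003]},
  {"slide": [-0.198, 0.865, 0], "twist": [0.0017, 0.0016, -0.003]},
  {"slide": [-0.198, 0.865, 0.277], "twist": [0.0017, 0.0016, -0.003]},
  {"slide": [-0.198, 0.865, 0.277], "twist": [0.0017, 0.0016, -0.003]},
  {"slide": [-0.198, 0.865, 0.277], "twist": [0.0017, 0.0016, -0.003]},
  {"slide": [-0.198, 0.865, 0.277], "twist": [0.0017, 0.0016, -0.003]},
])

```text
t: 2.77
tool_pos: [0.5284, -0.2057, 0.1488]
tcp_rot: [0.966, 0.26, -0.002, -0.001]
contact_force: [0.2, -0.6, 1.5]
finger_gap: 0.0854
```

```bash
python3 go.py .5297 -.2072 .08 29.95; python3 - <<'E'
from h import *
b=bot.snapshot('scene')[:,:,::-1]; cv2.imwrite('pics/s2.png',cv2.resize(b[120:270,120:300],None,fx=4,fy=4,interpolation=cv2.INTER_CUBIC))
E
```

```text
slide [0.00189304 0.00722257 0.22931175] twist [-0.00191278  0.00165019  0.00161765]
2.7667 [ 0.52844935 -0.20572536  0.14880282] [ 0.16086314 -0.62927335  1.52698026] 0.08538681351949802 [-0.08454991  0.57673383  0.52981147  2.05910076 -0.48402762  0.63327952
 -0.27072181]
```

View pics/s2.png

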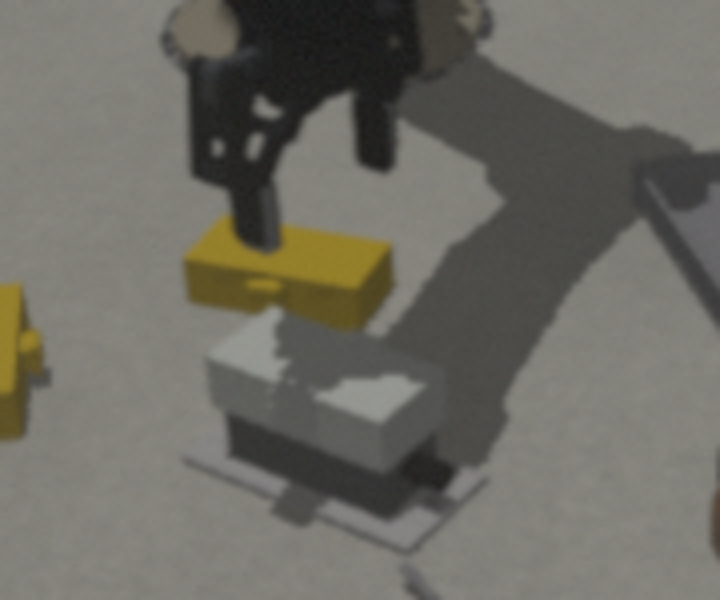

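Both fingers straddle the cover in the scene crop: the near tip is at (258,245) on the pad side and the far tip at (375,165) on the tab side. Now descending.

Emit:
jog_arm([
  {"slide": [0.002, 0.007, 0.1], "twist": [-0.002, 0.0016, 0.0016]},
  {"slide": [0.002, 0.007, 0.2], "twist": [-0.002, 0.0016, 0.0016]},
  {"slide": [0.002, 0.007, 0.21], "twist": [-0.002, 0.0016, 0.0016]},
  {"slide": [0.002, 0.007, 0.23], "twist": [-0.002, 0.0016, 0.0016]},
  {"slide": [0.002, 0.007, 0.25], "twist": [-0.002, 0.0016, 0.0016]},
  {"slide": [0.002, 0.007, 0.27], "twist": [-0.002, 0.0016, 0.0016]},
])

```text
t: 3.32
tool_pos: [0.5322, -0.2083, 0.0711]
tcp_rot: [0.966, 0.258, 0.003, 0.002]
contact_force: [0.5, -0.2, 0.7]
finger_gap: 0.0854
```

```bash
python3 go.py .5297 -.2072 .037 29.95
```

```text
slide [-0.00585329 -0.00801566  0.11347124] twist [ 2.51248252e-03 -2.15642947e-03 -8.78523855e-05]
3.3167 [ 0.53220915 -0.20833243  0.07106028] [ 0.54164624 -0.1964922   0.65044441] 0.08538953972566564 [ 0.00462288  0.68254271  0.4059706   2.09978961 -0.59068441  0.46353961
 -0.1831161 ]
```

Emit:
jog_arm([
  {"slide": [-0.006, -0.008, 0.01], "twist": [0.0025, -0.002, 0]},
  {"slide": [-0.006, -0.008, 0.03], "twist": [0.0025, -0.002, 0]},
  {"slide": [-0.006, -0.008, 0.05], "twist": [0.0025, -0.002, 0]},
  {"slide": [-0.006, -0.008, 0.07], "twist": [0.0025, -0.002, 0]},
  {"slide": [-0.006, -0.008, 0.09], "twist": [0.0025, -0.002, 0]},
  {"slide": [-0.006, -0.008, 0.113], "twist": [0.0025, -0.002, 0]},
  {"slide": [-0.006, -0.008, 0.113], "twist": [0.0025, -0.002, 0]},
  {"slide": [-0.006, -0.008, 0.113], "twist": [0.0025, -0.002, 0]},
  {"slide": [-0.006, -0.008, 0.113], "twist": [0.0025, -0.002, 0]},
])

```text
t: 4.07
tool_pos: [0.5296, -0.2073, 0.0371]
tcp_rot: [0.966, 0.258, 0.0, -0.0]
contact_force: [0.7, -0.5, -0.1]
finger_gap: 0.0855
```

```bash
python3 go.py .5297 -.2072 .037 29.95;python3 - <<'E'
from h import *
a=bot.snapshot('top')[:,:,::-1];b=bot.snapshot('scene')[:,:,::-1]; f=lambda i:cv2.resize(i,None,fx=4,fy=4,interpolation=cv2.INTER_CUBIC)
cv2.imwrite('pics/s3.png',np.hstack([f(a[170:290,310:410]),f(b[150:270,155:255])]))
E
```

```text
slide [ 0.00065826 -0.00017869  0.00017964] twist [-8.70026608e-05 -2.92448331e-05 -1.59867914e-04]
4.0667 [ 0.52955561 -0.207345    0.03705387] [ 0.65332178 -0.45249216 -0.07763735] 0.08546663625497813 [ 0.04322078  0.73105223  0.34837051  2.11212943 -0.6270679   0.39920598
 -0.15239583]
```

View pics/s3.png

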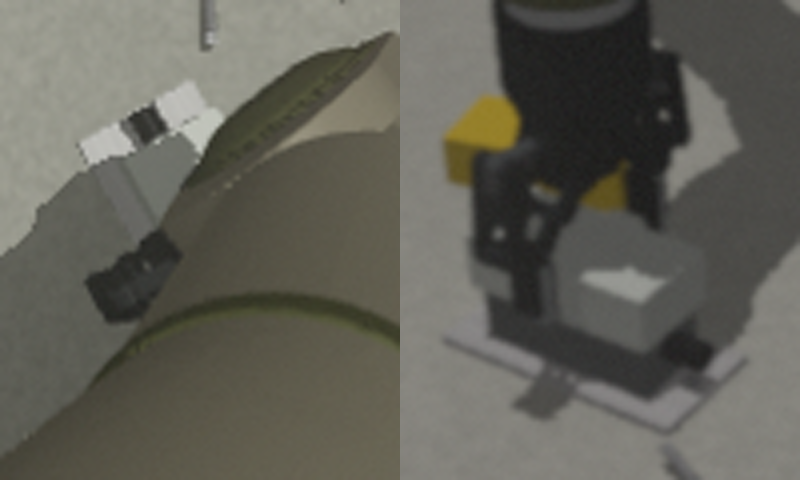

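```bash
python3 - <<'E'
from h import *
o=bot.observe(); Rt=R.from_quat(o['tcp_rot']); c=lambda n,P,o0,dx:(proj(n,P)-o0+.5)*4-.5+[dx,0]
W=lambda P:R.from_euler('z',.5228).apply(P)+[.532,-.2111,0]
tip=o['tool_pos']+Rt.apply([[-.011,.0427,-.013],[.011,.0427,-.013],[-.011,.0427,-.05],[.011,.0427,-.05]])
print('near finger inner face',c('scene',tip,[155,150],400))
print('grip pad corners',c('scene',W([[-.015,-.0295,.05],[.015,-.0295,.05],[-.015,-.0295,.068],[.015,-.0295,.068]]),[155,150],400))
print('cover low edge ends',c('scene',W([[-.0565,-.0275,.04],[.0565,-.0275,.04]]),[155,150],400))
tip=o['tool_pos']+Rt.apply([[-.011,-.0427,-.013],[.011,-.0427,-.013],[-.011,-.0575,-.013],[.011,-.0575,-.013]])
print('tab finger top view',c('top',tip,[310,170],0))
E
```

```text
near finger inner face [[520.79048745 309.30346216]
 [554.85392723 322.85578059]
 [513.8427241  249.55832288]
 [548.56314914 262.81944455]]
grip pad corners [[525.92258475 298.7499299 ]
 [572.23320746 317.01490373]
 [522.66411699 270.1375633 ]
 [569.40485445 288.21734389]]
cover low edge ends [[468.42514184 287.84311379]
 [641.92556152 356.8424285 ]]
tab finger top view [[146.0790583  289.4951758 ]
 [125.29394861 252.78893871]
 [121.49580712 303.46935283]
 [100.71164486 266.73767193]]
```

Emit:
jog_arm([
  {"slide": [0.0007, 0, 0], "twist": [0, 0, 0]},
  {"slide": [0.0007, 0, 0], "twist": [0, 0, 0]},
  {"slide": [0.0007, 0, 0], "twist": [0, 0, 0]},
  {"slide": [0.0007, 0, 0], "twist": [0, 0, 0]},
  {"slide": [0.0007, 0, 0], "twist": [0, 0, 0]},
  {"slide": [0.0007, 0, 0], "twist": [0, 0, 0]},
], grip=-0.7)

```text
t: 4.67
tool_pos: [0.53, -0.2072, 0.0374]
tcp_rot: [0.966, 0.258, 0.0, 0.0]
contact_force: [-0.2, 0.6, -0.1]
finger_gap: 0.0728
```

Emit:
jog_arm([
  {"slide": [0, 0, 0], "twist": [0, 0, 0]},
  {"slide": [0, 0, 0], "twist": [0, 0, 0]},
  {"slide": [0, 0, 0], "twist": [0, 0, 0]},
  {"slide": [0, 0, 0], "twist": [0, 0, 0]},
], grip=-0.635)

```text
t: 5.0
tool_pos: [0.5299, -0.2072, 0.0374]
tcp_rot: [0.966, 0.258, 0.0, 0.0]
contact_force: [0.3, -0.6, -0.0]
finger_gap: 0.0696
```

```bash
cat > f.py <<'E'
from h import *
o=bot.observe(); Rt=R.from_quat(o['tcp_rot']); print(round(o['t'],2),'F tool',Rt.inv().apply(o['contact_force']).round(2),'M',Rt.inv().apply(o['torque']).round(3),'gap',round(o['finger_gap']*1e3,2),'pos',(o['tool_pos']*1e3).round(2),'tool-y pos',round(Rt.apply([0,1,0])@o['tool_pos']*1e3,2))
E
python3 f.py
```

```text
5.0 F tool [-0.04  0.63  0.05] M [-0.022 -0.028 -0.011] gap 69.64 pos [ 529.94 -207.23   37.38] tool-y pos 444.05
```

Emit:
jog_arm([
  {"slide": [0, 0, -0.001], "twist": [0, 0, 0]},
  {"slide": [0, 0, -0.001], "twist": [0, 0, 0]},
  {"slide": [0, 0, -0.001], "twist": [0, 0, 0]},
  {"slide": [0, 0, -0.001], "twist": [0, 0, 0]},
], grip=-0.573)

```text
t: 5.33
tool_pos: [0.5299, -0.2072, 0.0376]
tcp_rot: [0.966, 0.258, 0.0, 0.0]
contact_force: [0.1, 0.2, -0.5]
finger_gap: 0.0676
```

```bash
python3 f.py
```

```text
5.33 F tool [ 0.25 -0.13  0.55] M [-0.005 -0.068 -0.032] gap 67.6 pos [ 529.86 -207.19   37.62] tool-y pos 443.99
```

Emit:
jog_arm([
  {"slide": [0, 0.004, 0], "twist": [0, 0, 0]},
  {"slide": [0, 0.004, 0], "twist": [0, 0, 0]},
  {"slide": [0, 0.004, 0], "twist": [0, 0, 0]},
])

```text
t: 5.58
tool_pos: [0.5305, -0.2082, 0.0376]
tcp_rot: [0.966, 0.258, 0.0, -0.0]
contact_force: [-0.2, 0.0, -0.1]
finger_gap: 0.0673
```

```bash
python3 f.py
```

```text
5.58 F tool [-0.13 -0.09  0.09] M [ 0.096  0.004 -0.016] gap 67.25 pos [ 530.47 -208.22   37.6 ] tool-y pos 445.18
```

Emit:
jog_arm([
  {"slide": [0, 0.004, 0], "twist": [0, 0, 0]},
  {"slide": [0, 0.004, 0], "twist": [0, 0, 0]},
  {"slide": [0, 0.004, 0], "twist": [0, 0, 0]},
])

```text
t: 5.83
tool_pos: [0.5308, -0.2088, 0.0375]
tcp_rot: [0.966, 0.258, 0.0, -0.0]
contact_force: [-1.9, 1.8, 1.3]
finger_gap: 0.0671
```

```bash
python3 f.py
```

```text
5.83 F tool [-0.77 -2.5  -1.31] M [0.615 0.065 0.038] gap 67.08 pos [ 530.82 -208.81   37.54] tool-y pos 445.91
```

Emit:
jog_arm([
  {"slide": [0, -0.006, 0], "twist": [0, 0, 0]},
  {"slide": [0, -0.01, 0], "twist": [0, 0, 0]},
  {"slide": [0, -0.01, 0], "twist": [0, 0, 0]},
  {"slide": [0, -0.01, 0], "twist": [0, 0, 0]},
])

```text
t: 6.17
tool_pos: [0.5294, -0.2063, 0.0376]
tcp_rot: [0.966, 0.258, 0.0, -0.0]
contact_force: [0.4, -0.6, -0.5]
finger_gap: 0.0676
```

```bash
python3 f.py
```

```text
6.17 F tool [0.05 0.74 0.46] M [ 0.052 -0.045  0.014] gap 67.55 pos [ 529.39 -206.3    37.56] tool-y pos 443.0
```

Emit:
jog_arm([
  {"slide": [0, -0.004, 0], "twist": [0, 0, 0]},
  {"slide": [0, -0.004, 0], "twist": [0, 0, 0]},
  {"slide": [0, -0.004, 0], "twist": [0, 0, 0]},
])

```text
t: 6.42
tool_pos: [0.5293, -0.2061, 0.0377]
tcp_rot: [0.966, 0.258, 0.0, 0.001]
contact_force: [1.3, -4.3, -2.7]
finger_gap: 0.0675
```

```bash
python3 f.py
```

```text
6.42 F tool [-0.98  4.39  2.73] M [-0.839 -0.009 -0.019] gap 67.45 pos [ 529.33 -206.1    37.66] tool-y pos 442.75
```

Play edges are at tool-y 442.9 and 445.7, so the centre is about 444.3 at p≈0.7. From here I'll squeeze in small steps and try a lift after each.

Emit:
jog_arm([
  {"slide": [0, 0.0062, 0], "twist": [0, 0, 0]},
  {"slide": [0, 0.0062, 0], "twist": [0, 0, 0]},
  {"slide": [0, 0.0062, 0], "twist": [0, 0, 0]},
  {"slide": [0, 0.0062, 0], "twist": [0, 0, 0]},
  {"slide": [0, 0.0062, 0], "twist": [0, 0, 0]},
], grip=-0.556)

```text
t: 6.83
tool_pos: [0.5301, -0.2076, 0.0377]
tcp_rot: [0.966, 0.258, 0.0, 0.0]
contact_force: [-0.2, -0.7, 1.1]
finger_gap: 0.0664
```

```bash
python3 f.py
```

```text
6.83 F tool [-0.56  0.53 -1.14] M [-0.024 -0.096  0.065] gap 66.42 pos [ 530.13 -207.58   37.71] tool-y pos 444.43
```

Emit:
jog_arm([
  {"slide": [0, 0, -0.004], "twist": [0, 0, 0]},
  {"slide": [0, 0, -0.007], "twist": [0, 0, 0]},
  {"slide": [0, 0, -0.007], "twist": [0, 0, 0]},
  {"slide": [0, 0, -0.007], "twist": [0, 0, 0]},
])

```text
t: 7.17
tool_pos: [0.5298, -0.2072, 0.0395]
tcp_rot: [0.966, 0.258, 0.0, 0.0]
contact_force: [-0.9, 0.3, -5.2]
finger_gap: 0.0666
```

```bash
python3 f.py
```

```text
7.17 F tool [-0.61 -0.66  5.22] M [ 0.025 -0.029 -0.022] gap 66.6 pos [ 529.77 -207.22   39.52] tool-y pos 444.0
```

Emit:
jog_arm([
  {"slide": [0, 0.0025, 0.0055], "twist": [0, 0, 0]},
  {"slide": [0, 0.0025, 0.0055], "twist": [0, 0, 0]},
  {"slide": [0, 0.0025, 0.0055], "twist": [0, 0, 0]},
  {"slide": [0, 0.0025, 0.0055], "twist": [0, 0, 0]},
  {"slide": [0, 0.0025, 0.001], "twist": [0, 0, 0]},
  {"slide": [0, 0.0025, -0.0015], "twist": [0, 0, 0]},
  {"slide": [0, 0.0025, -0.0015], "twist": [0, 0, 0]},
], grip=-0.546)

```text
t: 7.75
tool_pos: [0.53, -0.2079, 0.0398]
tcp_rot: [0.966, 0.258, -0.0, 0.0]
contact_force: [0.2, -0.5, -7.6]
finger_gap: 0.0658
```

```bash
python3 f.py
```

```text
7.75 F tool [-0.03  0.55  7.62] M [-0.139  0.043  0.033] gap 65.84 pos [ 530.04 -207.86   39.79] tool-y pos 444.69
```

Emit:
jog_arm([
  {"slide": [0, 0.001, 0.0065], "twist": [0, 0, 0]},
  {"slide": [0, 0.001, 0.0065], "twist": [0, 0, 0]},
  {"slide": [0, 0.001, 0.0065], "twist": [0, 0, 0]},
  {"slide": [0, 0.001, 0.0065], "twist": [0, 0, 0]},
  {"slide": [0, 0.001, 0.003], "twist": [0, 0, 0]},
  {"slide": [0, 0.001, 0], "twist": [0, 0, 0]},
  {"slide": [0, 0.001, 0], "twist": [0, 0, 0]},
], grip=-0.536)

```text
t: 8.33
tool_pos: [0.5304, -0.2083, 0.04]
tcp_rot: [0.966, 0.258, 0.0, 0.0]
contact_force: [-0.4, -0.8, -0.9]
finger_gap: 0.0659
```

```bash
python3 f.py
```

```text
8.33 F tool [-0.8   0.51  0.85] M [-0.17  -0.066 -0.009] gap 65.85 pos [ 530.37 -208.35   40.02] tool-y pos 445.28
```

Emit:
jog_arm([
  {"slide": [0, -0.001, -0.003], "twist": [0, 0, 0]},
  {"slide": [0, -0.001, -0.005], "twist": [0, 0, 0]},
  {"slide": [0, -0.001, -0.005], "twist": [0, 0, 0]},
])

```text
t: 8.58
tool_pos: [0.5304, -0.2083, 0.0417]
tcp_rot: [0.966, 0.258, 0.0, 0.001]
contact_force: [1.0, -1.3, -1.0]
finger_gap: 0.0656
```

```bash
python3 f.py
```

```text
8.58 F tool [0.22 1.62 1.  ] M [-0.278 -0.02  -0.003] gap 65.58 pos [ 530.4  -208.35   41.74] tool-y pos 445.26
```

Emit:
jog_arm([
  {"slide": [0, 0.001, -0.004], "twist": [0, 0, 0]},
  {"slide": [0, 0.001, -0.009], "twist": [0, 0, 0]},
  {"slide": [0, 0.001, -0.013], "twist": [0, 0, 0]},
  {"slide": [0, 0.001, -0.013], "twist": [0, 0, 0]},
])

```text
t: 8.92
tool_pos: [0.5306, -0.2084, 0.0459]
tcp_rot: [0.966, 0.258, 0.0, 0.0]
contact_force: [-0.2, -0.2, -0.7]
finger_gap: 0.0657
```

```bash
python3 f.py; python3 - <<'E'
from h import *
a=bot.snapshot('scene')[:,:,::-1]; f=lambda i:cv2.resize(i,None,fx=5,fy=5,interpolation=cv2.INTER_CUBIC)
cv2.imwrite('pics/s4.png',f(a[150:260,155:255]))
E
```

```text
8.92 F tool [-0.27  0.09  0.69] M [-0.008 -0.014 -0.041] gap 65.74 pos [ 530.59 -208.44   45.89] tool-y pos 445.52
```

View pics/s4.png

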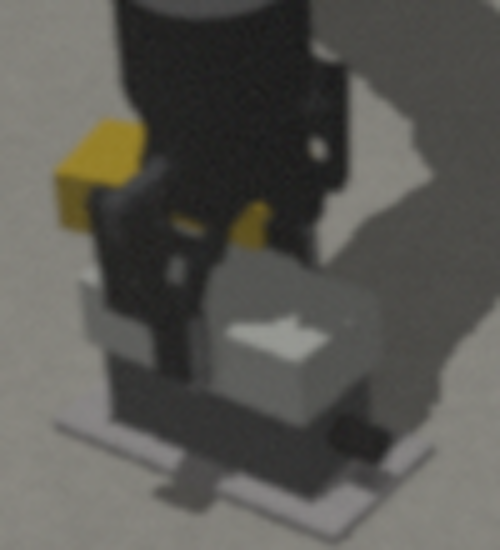

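The cover has come up evenly: its front lower corner is at (298,425), against about (303,446) when seated. The wrist carries only about 0.7–1 N, so the hook is free. Lifting straight off.

Emit:
jog_arm([
  {"slide": [0, 0, -0.013], "twist": [0, 0, 0]},
  {"slide": [0, 0, -0.026], "twist": [0, 0, 0]},
  {"slide": [0, 0, -0.04], "twist": [0, 0, 0]},
  {"slide": [0, 0, -0.06], "twist": [0, 0, 0]},
  {"slide": [0, 0, -0.09], "twist": [0, 0, 0]},
  {"slide": [0, 0, -0.13], "twist": [0, 0, 0]},
  {"slide": [0, 0, -0.17], "twist": [0, 0, 0]},
  {"slide": [0, 0, -0.21], "twist": [0, 0, 0]},
  {"slide": [0, 0, -0.25], "twist": [0, 0, 0]},
  {"slide": [0, 0, -0.28], "twist": [0, 0, 0]},
  {"slide": [0, 0, -0.3], "twist": [0, 0, 0]},
  {"slide": [0, 0, -0.3], "twist": [0, 0, 0]},
  {"slide": [0, 0, -0.3], "twist": [0, 0, 0]},
])

```text
t: 10.05
tool_pos: [0.5306, -0.2082, 0.136]
tcp_rot: [0.966, 0.258, 0.0, 0.001]
contact_force: [0.0, -1.0, -1.1]
finger_gap: 0.0656
```

```bash
python3 f.py; python3 go.py .4744 .1369 .136 -11.3; python3 - <<'E'
from h import *
a=bot.snapshot('scene')[:,:,::-1]; f=lambda i:cv2.resize(i,None,fx=4,fy=4,interpolation=cv2.INTER_CUBIC)
cv2.imwrite('pics/s5.png',f(a[120:260,140:280]))
E
```

```text
10.05 F tool [-0.49  0.85  1.15] M [-0.034  0.01  -0.037] gap 65.6 pos [ 530.63 -208.2   136.02] tool-y pos 445.57
slide [ 0.41212398 -1.09021394 -0.00113824] twist [ 0.00053537 -0.00056476  0.36007609]
10.05 [ 0.5306286  -0.2082023   0.13602436] [ 0.00199474 -0.98467334 -1.148031  ] 0.06560438668697355 [-0.07007878  0.59498999  0.51432433  2.06600221 -0.50725151  0.6027829
 -0.25136139]
```

View pics/s5.png

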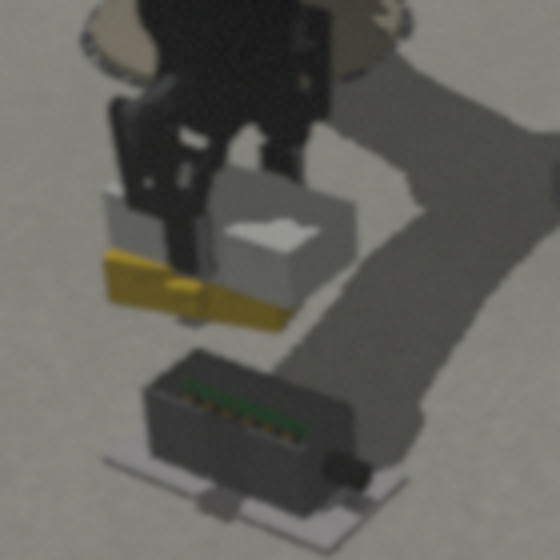

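The box is open, with its green board visible at (245,410), and the cover hangs level in the jaws at (235,235). Next I'll carry it to the tray.

Emit:
jog_arm([
  {"slide": [0.012, -0.03, 0], "twist": [0, 0, 0.01]},
  {"slide": [0.035, -0.09, 0], "twist": [0, 0, 0.03]},
  {"slide": [0.065, -0.17, 0], "twist": [0, 0, 0.055]},
  {"slide": [0.1, -0.26, 0], "twist": [0, 0, 0.085]},
  {"slide": [0.135, -0.35, 0], "twist": [0, 0, 0.115]},
  {"slide": [0.17, -0.44, 0], "twist": [0, 0, 0.145]},
  {"slide": [0.205, -0.53, 0], "twist": [0, 0, 0.175]},
  {"slide": [0.24, -0.62, 0], "twist": [0, 0, 0.205]},
  {"slide": [0.275, -0.71, 0], "twist": [0, 0, 0.235]},
  {"slide": [0.31, -0.8, 0], "twist": [0, 0, 0.265]},
  {"slide": [0.34, -0.88, 0], "twist": [0, 0, 0.295]},
  {"slide": [0.36, -0.93, 0], "twist": [0, 0, 0.32]},
  {"slide": [0.373, -0.96, 0], "twist": [0, 0, 0.345]},
  {"slide": [0.38, -0.98, 0], "twist": [0, 0, 0.36]},
  {"slide": [0.38, -0.98, 0], "twist": [0, 0, 0.36]},
  {"slide": [0.38, -0.98, 0], "twist": [0, 0, 0.36]},
])

```text
t: 11.43
tool_pos: [0.4821, 0.1035, 0.1349]
tcp_rot: [0.995, -0.097, -0.0, 0.001]
contact_force: [0.4, -0.2, -1.3]
finger_gap: 0.0657
```

```bash
python3 go.py .4744 .1369 .03 -11.3; python3 f.py
```

```text
slide [-0.04665244 -0.10470886  0.34937653] twist [ 7.98737484e-04 -5.58617477e-08  1.01364351e-03]
11.4333 [0.48206986 0.10353356 0.13486299] [ 0.41463771 -0.24553792 -1.26265655] 0.06574369401869587 [-0.84649587  0.60088964  0.78010194  2.24266167 -0.78554466  0.5948084
 -1.23586046]
11.43 F tool [0.45 0.16 1.26] M [-0.032 -0.009 -0.043] gap 65.74 pos [482.07 103.53 134.86] tool-y pos -194.85
```

Emit:
jog_arm([
  {"slide": [-0.01, -0.03, 0], "twist": [0, 0, 0]},
  {"slide": [-0.03, -0.07, 0.02], "twist": [0.0004, 0, 0]},
  {"slide": [-0.045, -0.1, 0.06], "twist": [0.0008, 0, 0.001]},
  {"slide": [-0.047, -0.105, 0.11], "twist": [0.0008, 0, 0.001]},
  {"slide": [-0.047, -0.105, 0.16], "twist": [0.0008, 0, 0.001]},
  {"slide": [-0.047, -0.105, 0.21], "twist": [0.0008, 0, 0.001]},
  {"slide": [-0.047, -0.105, 0.26], "twist": [0.0008, 0, 0.001]},
  {"slide": [-0.047, -0.105, 0.3], "twist": [0.0008, 0, 0.001]},
  {"slide": [-0.047, -0.105, 0.33], "twist": [0.0008, 0, 0.001]},
  {"slide": [-0.047, -0.105, 0.345], "twist": [0.0008, 0, 0.001]},
  {"slide": [-0.047, -0.105, 0.35], "twist": [0.0008, 0, 0.001]},
  {"slide": [-0.047, -0.105, 0.35], "twist": [0.0008, 0, 0.001]},
  {"slide": [-0.047, -0.105, 0.35], "twist": [0.0008, 0, 0.001]},
])

```text
t: 12.52
tool_pos: [0.4744, 0.1371, 0.03]
tcp_rot: [0.995, -0.098, 0.0, -0.0]
contact_force: [-0.9, -0.4, -1.3]
finger_gap: 0.0655
```

```bash
python3 go.py .4744 .1369 .006 -11.3; python3 f.py; python3 - <<'E'
from h import *
a=bot.snapshot('scene')[:,:,::-1]; f=lambda i:cv2.resize(i,None,fx=4,fy=4,interpolation=cv2.INTER_CUBIC)
cv2.imwrite('pics/s6.png',f(a[110:230,260:400]))
E
```

```text
slide [0.00012745 0.00071996 0.0801245 ] twist [-1.05574831e-04 -7.37838231e-05 -2.74055714e-05]
12.5167 [0.47440037 0.13711501 0.03003739] [-0.88013907 -0.41404474 -1.27388012] 0.06553958895899874 [-0.67458165  0.72192471  0.41707622  2.2873532  -1.00810877  0.32215054
 -1.13766987]
12.52 F tool [-0.78  0.58  1.27] M [ 0.053 -0.042  0.022] gap 65.54 pos [474.4  137.12  30.04] tool-y pos -227.44
```

View pics/s6.png

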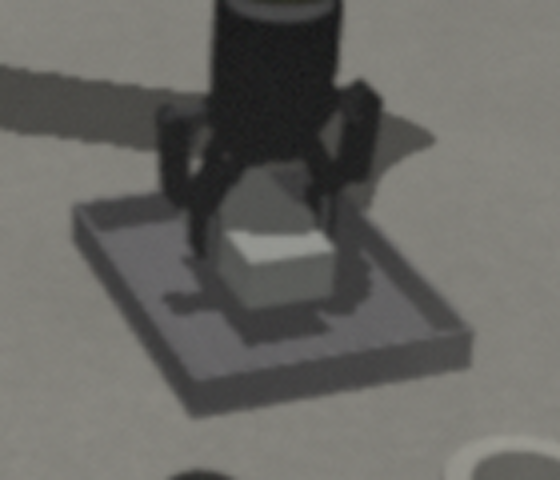

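The cover, at (280,265), hangs above the middle of the tray, level and clear of the walls. Lowering gently.

Emit:
jog_arm([
  {"slide": [0, 0, 0.015], "twist": [0, 0, 0]},
  {"slide": [0, 0, 0.035], "twist": [0, 0, 0]},
  {"slide": [0, 0, 0.055], "twist": [0, 0, 0]},
  {"slide": [0, 0, 0.07], "twist": [0, 0, 0]},
  {"slide": [0, 0, 0.078], "twist": [0, 0, 0]},
  {"slide": [0, 0, 0.078], "twist": [0, 0, 0]},
  {"slide": [0, 0, 0.078], "twist": [0, 0, 0]},
])

```text
t: 13.15
tool_pos: [0.4745, 0.1371, 0.0068]
tcp_rot: [0.995, -0.098, 0.0, -0.0]
contact_force: [0.1, -1.1, -2.4]
finger_gap: 0.0655
```

```bash
python3 f.py
```

```text
13.15 F tool [0.3  1.02 2.36] M [-0.022  0.009  0.005] gap 65.46 pos [474.51 137.1    6.77] tool-y pos -227.46
```

Emit:
jog_arm([
  {"slide": [0, 0, 0.002], "twist": [0, 0, 0]},
  {"slide": [0, 0, 0.004], "twist": [0, 0, 0]},
  {"slide": [0, 0, 0.006], "twist": [0, 0, 0]},
  {"slide": [0, 0, 0.006], "twist": [0, 0, 0]},
])

```text
t: 13.48
tool_pos: [0.4745, 0.1372, 0.005]
tcp_rot: [0.995, -0.098, 0.0, -0.0]
contact_force: [0.0, -0.4, -0.8]
finger_gap: 0.0653
```

```bash
python3 f.py
```

```text
13.48 F tool [0.1  0.44 0.84] M [-0.047  0.004 -0.023] gap 65.33 pos [474.54 137.15   4.99] tool-y pos -227.51
```

Emit:
jog_arm([
  {"slide": [0, 0, 0.0015], "twist": [0, 0, 0]},
  {"slide": [0, 0, 0.003], "twist": [0, 0, 0]},
  {"slide": [0, 0, 0.004], "twist": [0, 0, 0]},
  {"slide": [0, 0, 0.004], "twist": [0, 0, 0]},
])

```text
t: 13.82
tool_pos: [0.4745, 0.1371, 0.0037]
tcp_rot: [0.995, -0.099, 0.0, -0.0]
contact_force: [-0.7, -0.1, -1.8]
finger_gap: 0.0656
```

```bash
python3 f.py
```

```text
13.82 F tool [-0.65  0.27  1.81] M [-0.032 -0.058  0.078] gap 65.6 pos [474.5  137.13   3.74] tool-y pos -227.49
```

Emit:
jog_arm([
  {"slide": [0, 0, 0.0015], "twist": [0, 0, 0]},
  {"slide": [0, 0, 0.003], "twist": [0, 0, 0]},
  {"slide": [0, 0, 0.004], "twist": [0, 0, 0]},
  {"slide": [0, 0, 0.004], "twist": [0, 0, 0]},
])

```text
t: 14.15
tool_pos: [0.4745, 0.1371, 0.0025]
tcp_rot: [0.995, -0.098, 0.0, -0.0]
contact_force: [-1.5, 0.3, -1.2]
finger_gap: 0.0657
```

```bash
python3 f.py
```

```text
14.15 F tool [-1.51 -0.04  1.18] M [ 0.03  -0.055 -0.029] gap 65.67 pos [474.47 137.12   2.45] tool-y pos -227.45
```

Emit:
jog_arm([
  {"slide": [0, 0, 0.001], "twist": [0, 0, 0]},
  {"slide": [0, 0, 0.002], "twist": [0, 0, 0]},
  {"slide": [0, 0, 0.0035], "twist": [0, 0, 0]},
  {"slide": [0, 0, 0.0035], "twist": [0, 0, 0]},
])

```text
t: 14.48
tool_pos: [0.4745, 0.1371, 0.0017]
tcp_rot: [0.995, -0.099, 0.0, -0.0]
contact_force: [-0.7, -0.8, 3.3]
finger_gap: 0.0655
```

```bash
python3 f.py
```

```text
14.48 F tool [-0.55  0.95 -3.26] M [-0.019 -0.104 -0.018] gap 65.55 pos [474.5  137.08   1.66] tool-y pos -227.5
```

Touchdown is at TCP 1.7 mm with Fz +3.3 N. Releasing.

Emit:
jog_arm([
  {"slide": [0, 0, 0], "twist": [0, 0, 0]},
  {"slide": [0, 0, 0], "twist": [0, 0, 0]},
  {"slide": [0, 0, 0], "twist": [0, 0, 0]},
  {"slide": [0, 0, 0], "twist": [0, 0, 0]},
  {"slide": [0, 0, 0], "twist": [0, 0, 0]},
  {"slide": [0, 0, 0], "twist": [0, 0, 0]},
], grip=-0.65)

```text
t: 14.98
tool_pos: [0.4745, 0.1371, 0.0016]
tcp_rot: [0.995, -0.099, 0.0, -0.0]
contact_force: [-0.4, 0.1, -0.6]
finger_gap: 0.0702
```

Emit:
jog_arm([
  {"slide": [0, 0, 0], "twist": [0, 0, 0]},
  {"slide": [0, 0, 0], "twist": [0, 0, 0]},
  {"slide": [0, 0, 0], "twist": [0, 0, 0]},
  {"slide": [0, 0, 0], "twist": [0, 0, 0]},
  {"slide": [0, 0, 0], "twist": [0, 0, 0]},
  {"slide": [0, 0, 0], "twist": [0, 0, 0]},
  {"slide": [0, 0, 0], "twist": [0, 0, 0]},
], grip=-1)

```text
t: 15.57
tool_pos: [0.4745, 0.1371, 0.0016]
tcp_rot: [0.995, -0.099, 0.0, -0.0]
contact_force: [-0.1, 0.2, -0.2]
finger_gap: 0.0857
```

```bash
python3 f.py
```

```text
15.57 F tool [-0.14 -0.15  0.19] M [-0.022 -0.028  0.024] gap 85.72 pos [474.53 137.06   1.65] tool-y pos -227.52
```

Emit:
jog_arm([
  {"slide": [0, 0, -0.02], "twist": [0, 0, 0]},
  {"slide": [0, 0, -0.06], "twist": [0, 0, 0]},
  {"slide": [0, 0, -0.12], "twist": [0, 0, 0]},
  {"slide": [0, 0, -0.2], "twist": [0, 0, 0]},
  {"slide": [0, 0, -0.3], "twist": [0, 0, 0]},
  {"slide": [0, 0, -0.4], "twist": [0, 0, 0]},
  {"slide": [0, 0, -0.5], "twist": [0, 0, 0]},
  {"slide": [0, 0, -0.6], "twist": [0, 0, 0]},
  {"slide": [0, -0.2, -0.65], "twist": [0, 0, 0]},
  {"slide": [0, -0.4, -0.65], "twist": [0, 0, 0]},
  {"slide": [0, -0.5, -0.65], "twist": [0, 0, 0]},
  {"slide": [0, -0.6, -0.65], "twist": [0, 0, 0]},
  {"slide": [0, -0.6, -0.65], "twist": [0, 0, 0]},
  {"slide": [0, -0.6, -0.65], "twist": [0, 0, 0]},
])

```text
t: 16.73
tool_pos: [0.5092, 0.3184, 0.1964]
tcp_rot: [0.995, -0.095, 0.0, -0.0]
contact_force: [0.3, -0.1, 0.2]
finger_gap: 0.0854
```

```bash
python3 f.py; python3 - <<'E'
from h import *
a=bot.snapshot('top')[:,:,::-1];b=bot.snapshot('scene')[:,:,::-1]; f=lambda i,w,h:cv2.resize(i,(w,h),interpolation=cv2.INTER_CUBIC)
cv2.imwrite('pics/s7.png',np.vstack([np.hstack([f(a,400,300),f(b,400,300)]),np.hstack([f(b[145:220,265:385],400,250),f(b[190:265,150:270],400,250)])]))
E
```

```text
16.73 F tool [ 0.28  0.04 -0.19] M [-0.024  0.065  0.067] gap 85.39 pos [509.24 318.44 196.42] tool-y pos -409.4
```

View pics/s7.png

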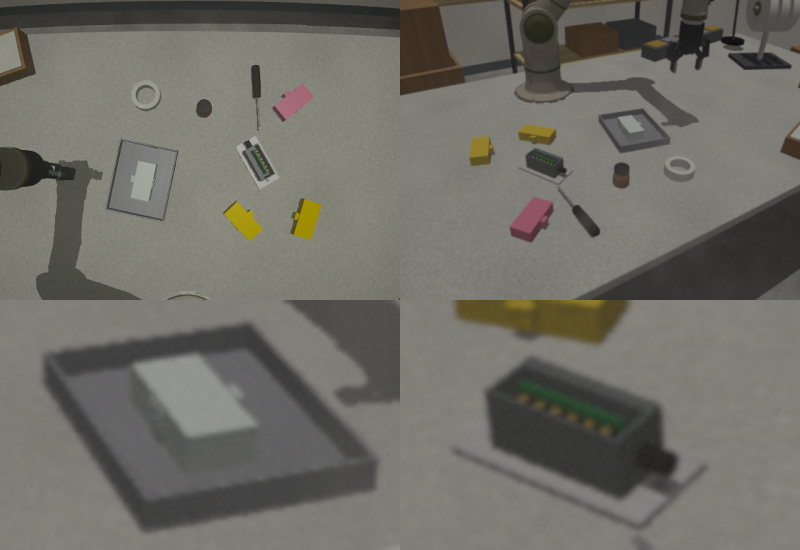

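The cover sits flat and right way up in the tray, at (143,181) top view and (195,405) crop. The box is open with its board intact, the bystanders are where they were, and the arm is clear. Handing in.

```bash
python3 -c "
from cell import bot
print(bot.sign_off())"
```

```text
the job is handed in; nothing more can be done
None
```

The junction box is open and the white cover is lying flat and right way up in the steel tray. I handed the job in at about 17 s of the 72 s allowed.

- **Squeeze:** I first centred the jaws by feeling both edges of the cover's play, then pressed the tab in steps of about 0.5 mm with a lift trial after each. It was still hooked at about 1.6 mm and 2.2 mm. It let go at about 2.2–2.4 mm, and I pressed no further.
- **Forces:** The lift trials on the hooked cover read 5.2 N and 7.6 N at the wrist. The second was a little more than the few newtons intended, but below the 12 N that makes about 20 N of binding. While the cover was carried, the wrist read about 1 N.
- **Set-down:** The cover touched the tray floor at the expected height with 3.3 N, so it had not slipped in the jaws. I opened the jaws in two stages.
- **Last checks:** The final pictures show the cover in the middle of the tray, the box open with its board upright, and the other things where they were. The gripper was clear, with wrist force near zero.
- **Uncertain:** The gap reading scatters by about 0.2 mm, so the exact release depth is uncertain by that much. The two cameras disagreed by about 3 mm on where the box stood; feeling the play settled the side-to-side position. No check failed.

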